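Trace the border channel of a mosaic board

ROBOT

A 6-joint arm with a two-finger parallel gripper is mounted at the origin on the work surface. World frame = base frame: x ahead of the robot, y to its left, z up, the work surface at z = 0. Lengths are in m, angles in rad, forces in N, time in s.
With the tool pointing down it reaches from about 0.35 to 0.975 m from the base axis. Payload 4.9 kg.
Tool frame: the origin (TCP) lies at the very end of the fingers, on their centre line; the grasp point (between the pads) lies 19 mm behind it (ctrl.grip_point_offset is the distance from the TCP to the grasp point, in m); z points along the fingers, y is the line along which they close (so a half turn about z gives the same grasp; the last joint's range is limited). The gripper opens to 85 mm and grips with 20 to 120 N. Pads are 22 mm wide; open, the fingers measure 114 mm over their backs; the gripper's body (76 mm by 85 mm) begins 54 mm behind the grasp point. The pads swing forward as they close: fully open they stand 13 mm farther back than shut.
Start: joints at [1.205, 0.053, 1.613, -0, 1.476, -0.119], TCP at [0.153, 0.606, 0.231] pointing down, gripper open.
Joint ranges: [-3.01, 3.01], [-1.01, 2.22], [0.06, 2.58], [-1.02, 4.17], [0.09, 2.62], [-3.14, 3.14]. Speed limits (rad/s): [2.57, 2.57, 3.14, 3.14, 3.14, 3.14].

INTERFACE

Orientations are given as a rotation vector (axis times angle).
In Python, from station import ctrl gives the robot as it stands.
- The arm moves only by the tool send_rows, never from a script. Its argument "rows" is a list of rows, each a list of 3 entries, a list of its own where there are three numbers: the finger opening in cm, from 0 to 8.54, then the shift along the tool's x, y, z in cm, then the turn about the tool's z in degrees. A call has 1 to 10 rows; each row shifts and turns the commanded pose from where the row before left it, along the tool's axes as they then stand; what a row does not reach is not made up. A row lasts 1/8 s, in which the tool goes at most 62.5 mm and 10.7 degrees, less where a joint would pass 70% of its speed; a pose out of reach is approached as far as the arm can. A call with a gripper value outside its range is refused whole. The fingers move at their own pace and stop on an object; "newtons" is the grip in N (left out, the last holds). Time passes only in rows, so rows that do not move let the fingers close. It gives the time, the measured TCP pose, the force, the opening and the grip force at its end, in the units of the state.
- ctrl.get_obs(): the state, without advancing time (a new reading comes with each control period).
- ctrl.get_image(name): name is "scene" or "top"; returns a dict with "frame" (480x640x3 uint8, red, green, blue), "range_z" (480x640 float32, m along the optical axis (not along the pixel's ray), 0 where there is no reading), "fx", "fy", "cx", "cy" (pixels), "cam_to_world" (4x4, takes a point from camera to world coordinates). Camera axes: x right, y down, z forward; pixel columns grow to the right and rows downward; lengths in m; the calibration is good to about 2 mm. A picture is of the moment at which its call begins.
- ctrl.finish_job(): hands the job in; it is judged then, once.
The state is a dict: "t": time; "q": joint angles; "dq": joint speeds; "effort": joint torques, N m; "tool_pos": TCP position; "tool_rot": TCP orientation; "contact_force": force on the tool from outside, world axes, zero at the start; "wrist_torque": the same for the moment, N m; "opening": finger opening in m; "grip_force": force on a finger pad.
Only numpy, scipy, OpenCV 4.12 (cv2) and the standard library are available. Lean on these libraries where they do the work, as an engineer would, in place of code of your own. Each camera call takes 0.05 s, during which the arm holds its last target. There are 200 camera calls.

TASK

Check that the L-shaped border channel between the tiles of the mosaic board is clear for its liner strip: take the stylus from its stand, lower its tip to near the channel's floor at the open end by the board's edge, and draw it slowly (about 3 cm a second) and without forcing it along the channel, round the corner to the closed end. Keep the tip down in the channel all the way, never over the tile faces, and lift it out only at the closed end; then put the stylus back upright in its stand, collar resting on the top. Leave everything else where it is.

Things in the scene. Friction and masses are not known exactly. Their poses are not given: they have to be found in the camera images.
- stylus: hand stylus, 118 mm, 55 to 115 g, upright in the stand at first: round wooden handle 20 mm thick, 52 mm tall, on a steel collar 26 mm across, 4 mm thick, over a steel shaft. Origin on the axis at the collar's underside, z up along the handle (handle 4 to 56 mm above the origin). Shaft 12 mm thick for 22 mm below the collar, then tapering to a 6 mm rod ending 62 mm below the origin
- stylus_tip (a point): the stylus's tip: centre of the flat lower end of its 6 mm rod, 62 mm below stylus
- stand: fixed wooden stand, 90 x 70 mm, 70 mm tall, open at two sides: a top plate on two cheeks. Origin at the centre of its underside, z up
- stand_hole (a point): centre of the round 18 mm through hole in the stand's top plate, at the upper face (70 mm above the table); the plate is 10 mm thick. The seated stylus has its collar resting on this face, with its origin at this point
- board: fixed mosaic board 240 x 220 mm (x, y): 18 mm plywood under 10 mm green tiles. Origin under its centre. A bare L-shaped channel, 14 mm wide, 10 mm deep, floor 18 mm above the table, starts open at the edge on the board's -y side, runs 150 mm along +y to a square corner, then 100 mm along -x to closing tiles. The wide bare corner patch (-x, -y) is not the channel
- channel_start (a point): start of the channel, 12 mm in from the open end at the board's edge (a point on the channel's floor, on its centreline)
- channel_one (a point): channel, first straight, 48 mm from channel_start (a point on the channel's floor, on its centreline)
- channel_two (a point): channel, first straight, 93 mm from channel_start (a point on the channel's floor, on its centreline)
- channel_corner (a point): middle of the channel's corner, 138 mm from channel_start (a point on the channel's floor, on its centreline)
- channel_three (a point): channel, second straight, 50 mm past channel_corner (a point on the channel's floor, on its centreline)
- channel_end (a point): end of the channel, 100 mm past channel_corner and 7 mm before the tiles that close it (a point on the channel's floor, on its centreline)
- jar: bystander: closed glue jar, 64 mm across, 75 mm tall
- tile0: bystander: loose green tile 22 x 22 x 10 mm lying on the bare part of the board
- tile1: bystander: second such tile, beside it
- tray: bystander: blue plastic tray of tile pieces, 130 x 170 x 45 mm
- nippers: bystander: tile nippers lying flat, about 190 mm long, 60 mm wide, 16 mm tall
- glue: bystander: white squeeze bottle, 38 mm across, 80 mm tall
- phone: bystander: black phone lying flat, 155 x 75 x 9 mm
Mind the look-alikes: they are no part of the job. What is meant by the stand is not pink, turquoise or yellow, and is the larger of those in its own colour.

How it is judged:
On the way, in this order (a step that is already met when the one before it is completed fails the run):
1. the held stylus's tip is down in the channel at its open end, within 8 mm, at most 6 mm above the channel's floor (horizontal distance between stylus_tip and channel_start below 0.008 m and z of stylus_tip in the frame of board between 0.012 and 0.024 m and contact force between the fingers and stylus above 1 N), for 0.1 s.
2. the tip has been drawn along to about a third of the first straight, likewise (horizontal distance between stylus_tip and channel_one below 0.008 m and z of stylus_tip in the frame of board between 0.012 and 0.024 m and contact force between the fingers and stylus above 1 N), for 0.1 s.
3. to about two thirds of the first straight, likewise (horizontal distance between stylus_tip and channel_two below 0.008 m and z of stylus_tip in the frame of board between 0.012 and 0.024 m and contact force between the fingers and stylus above 1 N), for 0.1 s.
4. to the corner, likewise (horizontal distance between stylus_tip and channel_corner below 0.008 m and z of stylus_tip in the frame of board between 0.012 and 0.024 m and contact force between the fingers and stylus above 1 N), for 0.1 s.
5. half-way along the second straight, likewise (horizontal distance between stylus_tip and channel_three below 0.008 m and z of stylus_tip in the frame of board between 0.012 and 0.024 m and contact force between the fingers and stylus above 1 N), for 0.1 s.
6. to the channel's closed end, within 8 mm, at most 6 mm above the channel's floor (horizontal distance between stylus_tip and channel_end below 0.008 m and z of stylus_tip in the frame of board between 0.012 and 0.024 m and contact force between the fingers and stylus above 1 N), for 0.1 s.
At the end, for the whole second after the job is handed in: The stylus hangs at rest in its stand, upright within 7 degrees, its collar seated on the top plate (height within 4 mm, centre within 8 mm of the hole's), tip below the hole (horizontal distance between stylus and stand_hole below 0.008 m and z of stylus in the frame of stand between 0.066 and 0.074 m and horizontal distance between stylus_tip and stand_hole below 0.015 m and angle between stylus's own z axis and vertical below 0.12 rad and linear speed of stylus below 0.02 m/s); the robot touches nothing.
It fails at once if the tip is lifted out of the channel or dragged or carried low (less than 10 mm) over the tiles, more than 25 mm away from both ends of the channel (x of stylus_tip in the frame of board between -0.12 and 0.12 m and y of stylus_tip in the frame of board between -0.11 and 0.11 m and horizontal distance between stylus_tip and channel_start above 0.025 m and horizontal distance between stylus_tip and channel_end above 0.025 m and z of stylus_tip in the frame of board between 0.026 and 0.038 m).
It fails at once if the stylus moves faster than 0.08 m/s while its tip is in the channel, more than 25 mm from both ends (x of stylus_tip in the frame of board between -0.12 and 0.12 m and y of stylus_tip in the frame of board between -0.11 and 0.11 m and horizontal distance between stylus_tip and channel_start above 0.025 m and horizontal distance between stylus_tip and channel_end above 0.025 m and z of stylus_tip in the frame of board below 0.026 m and linear speed of stylus above 0.08 m/s).
It fails at once if the stylus is pressed against the board or its tiles with more than 30 N (contact force between stylus and board above 30 N).
It fails at once if a bystander is moved more than 20 mm (distance of any of jar, tile0, tile1, tray, nippers, glue, phone from where it was at the start of the episode above 0.02 m).
It also fails if it takes over 72 s, if anything falls off the work surface, if the arm or the gripper's body presses on something with over 40 N, if the wrist force passes 120 N, or if a joint passes its speed limit or range.

## Working session

There is one attempt and no reset: what is moved stays moved. The work goes in short steps, Python scripts to look and compute and a tool call to move; the robot and the scene stay as the last step left them, time stands still between calls to the robot, and variables do not carry over. Pictures are saved under pics/ and viewed, at most 10 in all, crops included, and the job is handed in when it is done.

Besides the shell and the picture viewer there is one more tool, called after "Call:" as name(argument=value, ...) on one line, values as JSON. send_rows: Moves the arm, as the interface text tells. Its arguments: {"type":"object","properties":{"rows":{"type":"array","items":{"type":"array"}},"newtons":{"type":"number"}},"required":["rows"]}

```bash
mkdir -p pics; cat > h.py <<'E'
import numpy as np, cv2
from station import ctrl
def pts(im):
    z=im["range_z"]; v,u=np.mgrid[0:480,0:640]
    P=np.stack([(u-im["cx"])/im["fx"]*z,(v-im["cy"])/im["fy"]*z,z,np.ones_like(z)],-1)
    return (P@np.array(im["cam_to_world"]).T)[...,:3]
E
python3 - <<'E'
from h import *
for n in("top","scene"):
    im=ctrl.get_image(n); np.savez(n+"0.npz",P=pts(im),f=im["frame"])
    cv2.imwrite(f"pics/{n}0.png",im["frame"][...,::-1]); print(n,im["fx"],np.round(im["cam_to_world"],3))
o=ctrl.get_obs();print(o["t"],o["tool_pos"],o["tool_rot"])
E
```

```text
top 613.0851041062048 [[-0.008 -0.983  0.184  0.15 ]
 [-1.     0.005 -0.016  0.12 ]
 [ 0.015 -0.184 -0.983  1.816]
 [ 0.     0.     0.     1.   ]]
scene 592.9961505562466 [[-0.042  0.836 -0.547  1.295]
 [ 0.999  0.028 -0.034  0.138]
 [-0.013 -0.548 -0.837  1.368]
 [ 0.     0.     0.     1.   ]]
0.1 [0.15248512 0.60553124 0.23017281] [-3.86649627e-01 -3.11723803e+00  2.83116726e-03]
```

View pics/top0.png

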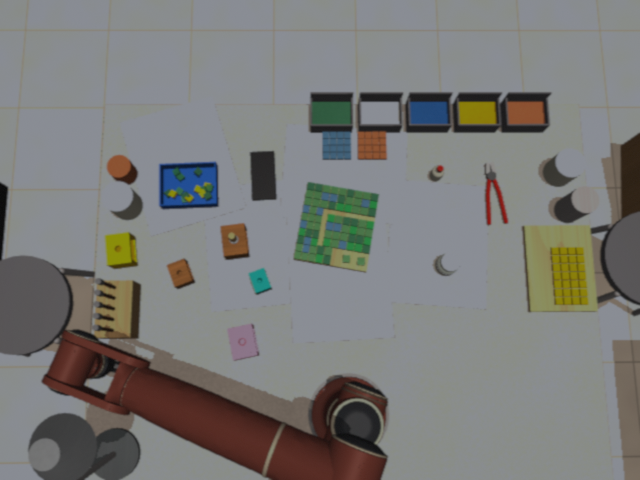

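View pics/scene0.png

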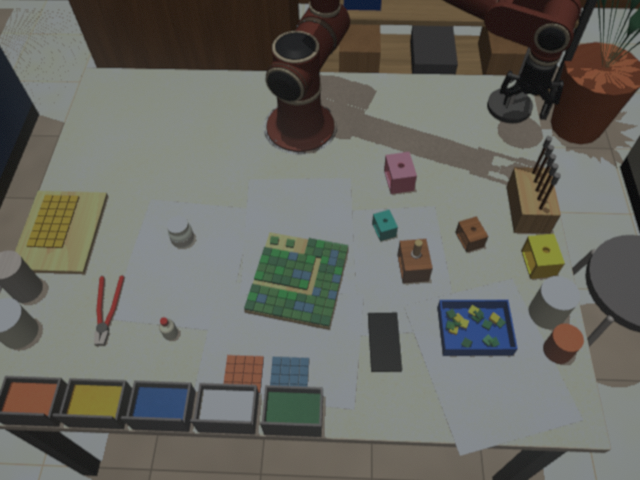

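The top view shows the brown stand with the stylus at (235,241). The board is at (337,227), with its channel opening at the right edge (376,222), the corner at (322,212) and the closed end at (321,244). Next I'll rectify both views at the board height and measure.

```bash
cat >> h.py <<'E'
def ortho(im,z,x0,x1,y0,y1,res=0.0005):
    # image: up=+x, left=+y
    nx=int((x1-x0)/res);ny=int((y1-y0)/res)
    r,c=np.mgrid[0:nx,0:ny]; X=x1-r*res;Y=y1-c*res
    T=np.linalg.inv(np.array(im["cam_to_world"]))
    p=np.stack([X,Y,np.full(X.shape,z),np.ones(X.shape)],-1)@T.T
    u=p[...,0]/p[...,2]*im["fx"]+im["cx"];v=p[...,1]/p[...,2]*im["fy"]+im["cy"]
    return cv2.remap(im["frame"],u.astype(np.float32),v.astype(np.float32),cv2.INTER_CUBIC)
E
python3 - <<'E'
from h import *
O=[]
for n in("top","scene"):
    im=ctrl.get_image(n); P=pts(im); f=im["frame"].astype(int); z=P[...,2]
    R,G,B=f[...,0],f[...,1],f[...,2]
    roi=(slice(170,285),slice(285,390)) if n=="top" else (slice(225,335),slice(235,360))
    m=np.zeros(z.shape,bool); m[roi]=(z[roi]>.022)&(z[roi]<.034)
    q=P[m][:,:2].astype(np.float32); r=cv2.minAreaRect(q*1000); print(n,"board",r,np.median(z[m]))
    b=(234,241) if n=="top" else (415,260); 
    roi=(slice(b[1]-35,b[1]+35),slice(b[0]-30,b[0]+30))
    m=np.zeros(z.shape,bool); m[roi]=(z[roi]>.064)&(z[roi]<.076)
    r=cv2.minAreaRect(P[m][:,:2].astype(np.float32)*1000); print("standtop",r,m.sum(),np.median(z[m]))
    m=np.zeros(z.shape,bool); m[roi]=(z[roi]>.115)&(z[roi]<.14)
    print("handle",m.sum(),P[m].mean(0),P[m].max(0),P[m].min(0))
    o=ortho(im,.028,.40,.72,-.26,.04,.0005)[...,::-1]; O.append(cv2.resize(o,(390,416)))
cv2.imwrite("pics/o1.png",np.hstack(O))
E
```

```text
top board ((548.861328125, 29.875350952148438), (218.85086059570312, 240.91331481933594), 79.55713653564453) 0.027376746690759735
standtop ((500.6732177734375, 331.3289794921875), (92.4135513305664, 70.29273986816406), 7.022932052612305) 568 0.06958868344785563
handle 42 [0.49974431 0.33071119 0.12513815] [0.51020727 0.33982078 0.13478907] [0.490384   0.32146812 0.11705989]
scene board ((551.2275390625, 26.736480712890625), (220.3904266357422, 243.49551391601562), 79.72280883789062) 0.027378385800265637
standtop ((501.42333984375, 328.0707092285156), (95.26751708984375, 71.54051971435547), 6.405760765075684) 706 0.06944904259773799
handle 54 [0.50378806 0.32808422 0.12410552] [0.51333069 0.33731166 0.13271176] [0.49161936 0.31945052 0.11522341]
```

View pics/o1.png

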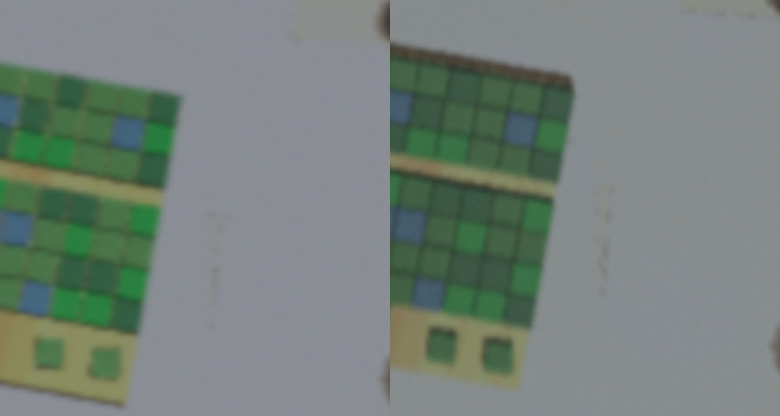

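The rectified view shows the board's right part. The channel opens at its right edge at (162,182) in the left half, and the two loose tiles lie on the bare patch. Next I'll locate the channel in the board frame.

```bash
cat >> h.py <<'E'
def border(im,c,yaw,z,res=0.0005,h=0.13):
    n=int(2*h/res); r,k=np.mgrid[0:n,0:n]; bx=h-r*res; by=h-k*res
    X=c[0]+np.cos(yaw)*bx-np.sin(yaw)*by; Y=c[1]+np.sin(yaw)*bx+np.cos(yaw)*by
    T=np.linalg.inv(np.array(im["cam_to_world"]))
    p=np.stack([X,Y,np.full(X.shape,z),np.ones(X.shape)],-1)@T.T
    u=p[...,0]/p[...,2]*im["fx"]+im["cx"];v=p[...,1]/p[...,2]*im["fy"]+im["cy"]
    return cv2.remap(im["frame"],u.astype(np.float32),v.astype(np.float32),cv2.INTER_CUBIC)
E
python3 - <<'E'
from h import *
O=[]
for n,c,a in(("top",(.5489,.0299),-10.44),("scene",(.5512,.0267),-10.28)):
    im=ctrl.get_image(n)
    for z in(.018,.028):
        o=border(im,c,np.radians(a),z); f=o.astype(float); t=f[...,0]-f[...,1]  # R-G
        row=lambda y:260-int(round(y/.0005))
        B=t>0.5*(np.percentile(t,98)+np.percentile(t,50))
        # straight 1: for y windows find rows
        for y0,y1 in((-.1,-.06),(-.06,-.01),(-.01,.03)):
            s=t[row(.07):row(.0),row(y1):row(y0)].mean(1); w=np.clip(s-(s.max()+np.median(s))/2,0,None); i=np.arange(len(s))+row(.07)
            k=i[w>0]; print(n,z,"s1",y0,"x edges",(260-k.min())*.5,(260-k.max())*.5)
        for x0,x1 in((0,.03),(-.03,0),(-.06,-.03)):
            s=t[row(x1):row(x0),row(.08):row(0)].mean(0); w=np.clip(s-(s.max()+np.median(s))/2,0,None); i=np.arange(len(s))+row(.08)
            k=i[w>0]; print("   s2",x0,"y edges",(260-k.min())*.5,(260-k.max())*.5)
        s=t[row(.05):row(-.1),row(.044):row(.036)].mean(1); k=np.nonzero(s>(s.max()+s.min())/2)[0]+row(.05); print("   s2 x ends",(260-k.min())*.5,(260-k.max())*.5)
        if z==.018: O.append(cv2.resize(o[...,::-1],(390,390)))
cv2.imwrite("pics/o2.png",np.hstack(O))
E
```

```text
top 0.018 s1 -0.1 x edges 50.5 36.0
top 0.018 s1 -0.06 x edges 49.5 34.5
top 0.018 s1 -0.01 x edges 50.0 35.0
   s2 0 y edges 47.0 32.0
   s2 -0.03 y edges 47.0 30.5
   s2 -0.06 y edges 46.5 32.0
   s2 x ends 50.0 -69.0
top 0.028 s1 -0.1 x edges 48.0 33.5
top 0.028 s1 -0.06 x edges 47.0 32.0
top 0.028 s1 -0.01 x edges 47.5 32.5
   s2 0 y edges 47.0 32.0
   s2 -0.03 y edges 47.0 30.5
   s2 -0.06 y edges 46.5 31.5
   s2 x ends 50.0 -70.5
scene 0.018 s1 -0.1 x edges 43.0 29.5
scene 0.018 s1 -0.06 x edges 42.5 29.0
scene 0.018 s1 -0.01 x edges 43.5 30.0
   s2 0 y edges 46.5 32.0
   s2 -0.03 y edges 46.0 31.0
   s2 -0.06 y edges 46.0 31.5
   s2 x ends 44.0 -72.0
scene 0.028 s1 -0.1 x edges 48.0 34.5
scene 0.028 s1 -0.06 x edges 47.5 34.0
scene 0.028 s1 -0.01 x edges 48.5 35.0
   s2 0 y edges 47.5 33.5
   s2 -0.03 y edges 47.5 32.5
   s2 -0.06 y edges 47.5 33.0
   s2 x ends 50.0 -68.5
```

View pics/o2.png

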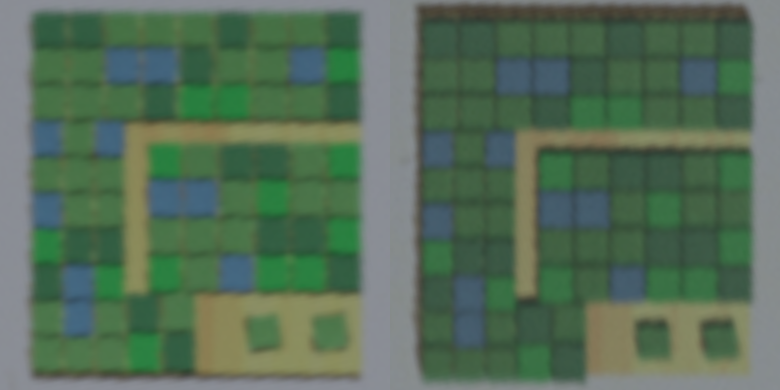

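```bash
cat >> h.py <<'E'
from scipy.spatial.transform import Rotation as Ro
def plan(target,head=None,o=None):
    o=o or ctrl.get_obs(); R=Ro.from_rotvec(o["tool_rot"]).as_matrix()
    d=R.T@(np.array(target)-o["tool_pos"])*100
    h=np.degrees(np.arctan2(R[1,1],R[0,1]))
    print("t",o["t"],"pos",np.round(o["tool_pos"],4),"yhead",round(h,2),"zaxis",np.round(R[:,2],4),"shift cm",np.round(d,2),"F",np.round(o["contact_force"],1),"open",o["opening"],o["grip_force"])
E
python3 - <<'E'
from h import *
plan((.5018,.3294,.23))
a=np.array([.1525,.6055]);b=np.array([.5018,.3294]);d=(b-a)/np.linalg.norm(b-a)
for n in("top","scene"):
    P=np.load(n+"0.npz")["P"].reshape(-1,3); P=P[(P[:,2]>.03)&(P[:,2]<.4)]
    q=P[:,:2]-a; s=q@d; l=q@np.array([-d[1],d[0]])
    for k in np.arange(0,.5,.05):
        m=(abs(l)<.09)&(s>=k)&(s<k+.05); print(n,round(k,2),P[m,2].max() if m.any() else 0,l[m][P[m,2].argmax()] if m.any() else 0)
E
```

```text
t 0.3 pos [0.1526 0.6059 0.2309] yhead 75.86 zaxis [-3.e-04 -7.e-04 -1.e+00] shift cm [-40.62 -18.28   0.1 ] F [0.4 0.3 0.3] open 0.08542462401697723 0.0
top 0.0 0.39971569646331373 -0.02898477244921358
top 0.05 0.10071299841521264 0.07232665996771716
top 0.1 0.0889075116409015 0.08972757387762786
top 0.15 0 0
top 0.2 0.06263011433933596 0.04333767536448066
top 0.25 0.06772101253988416 0.08553578224459764
top 0.3 0.062259784004248475 0.08170585799568517
top 0.35 0.07556339347113283 -0.002087983787691946
top 0.4 0.13492849721806977 -0.003360801507094711
top 0.45 0.12623207134939607 -0.0003654762912222412
scene 0.0 0.39998509715509023 0.0037417246813830993
scene 0.05 0.0979730430309218 0.08399362987474356
scene 0.1 0.09017552706149701 0.08418268476647965
scene 0.15 0 0
scene 0.2 0.058550539013809466 0.057742091742540066
scene 0.25 0.06094017217589598 0.056816335381837835
scene 0.3 0.062156839649061935 0.08074391527876942
scene 0.35 0.07074490193729122 -0.006160366801007682
scene 0.4 0.12899961427656303 -0.00028145422603831664
scene 0.45 0.12987140448325762 -0.00038104396188039415
```

Call:
send_rows(rows=[[8.5,[-4.06,-1.83,0],0],[8.5,[-4.06,-1.83,0],0],[8.5,[-4.06,-1.83,0],0],[8.5,[-4.06,-1.83,0],0],[8.5,[-4.06,-1.83,0],0],[8.5,[-4.06,-1.83,0],0],[8.5,[-4.06,-1.83,0],0],[8.5,[-4.06,-1.83,0],0],[8.5,[-4.06,-1.83,0],0],[8.5,[-4.06,-1.83,0],-3.7]], newtons=60)

```text
t: 1.55
tool_pos: [0.5027, 0.3284, 0.2314]
tool_rot: [0.283, 3.129, 0.0]
contact_force: [-0.2, 0.7, 0.2]
opening: 0.0855
grip_force: 0.0
```

Call:
send_rows(rows=[[8.5,[0,0,2],0],[8.5,[0,0,2],0],[8.5,[0,0,0],0]])

```text
t: 1.92
tool_pos: [0.4991, 0.3293, 0.1876]
tool_rot: [-0.283, -3.123, 0.005]
contact_force: [0.4, -0.5, 0.0]
opening: 0.0848
grip_force: 0.0
```

```bash
python3 - <<'E'
from h import *
plan((.5018,.3294,.086))
O=[]
for n,b in(("top",(234,241)),("scene",(415,260))):
    im=ctrl.get_image(n);f=im["frame"][b[1]-60:b[1]+40,b[0]-50:b[0]+50,::-1];O.append(cv2.resize(f,(400,400),interpolation=cv2.INTER_CUBIC))
cv2.imwrite("pics/g1.png",np.hstack(O))
E
```

```text
t 1.925 pos [0.4991 0.3293 0.1876] yhead 79.63 zaxis [-0.0057 -0.0026 -1.    ] shift cm [-0.32  0.1  10.16] F [ 0.4 -0.5  0. ] open 0.08478494302247691 0.0
```

View pics/g1.png

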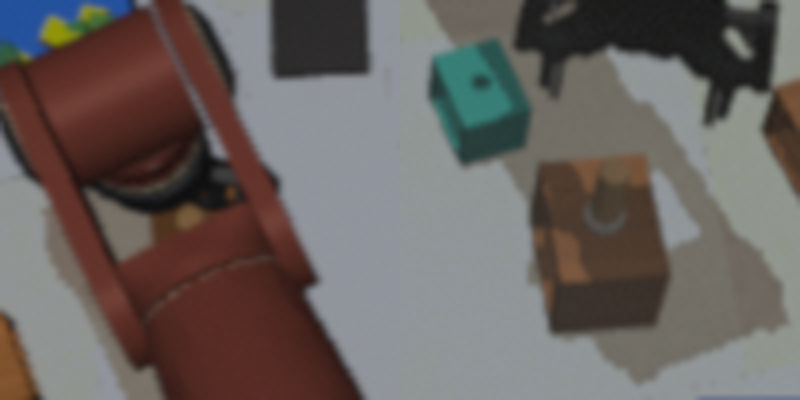

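The crop shows the open gripper above the brown stand. The stylus is upright between the fingers at (605,200) and nothing is in the way, so I'll descend and grip.

Call:
send_rows(rows=[[8.5,[-0.1,0,2],0],[8.5,[-0.1,0,2],0],[8.5,[0,0,2],0],[8.5,[0,0,2],0],[8.5,[0,0,1],0],[8.5,[0,0,1],0],[8.5,[0,0,0],0],[8.5,[0,0,0],0]])

```text
t: 3.02
tool_pos: [0.5042, 0.3293, 0.0921]
tool_rot: [0.286, 3.127, 0.001]
contact_force: [0.3, -0.3, 0.3]
opening: 0.0851
grip_force: 0.0
```

```bash
python3 - <<'E'
from h import *
plan((.5018,.3294,.086))
E
```

```text
t 3.025 pos [0.5042 0.3293 0.0921] yhead 79.56 zaxis [ 1.2e-03  6.0e-04 -1.0e+00] shift cm [ 0.24 -0.04  0.61] F [ 0.3 -0.3  0.3] open 0.0851292050429595 0.0
```

Call:
send_rows(rows=[[8.5,[0.1,0,0.4],0],[8.5,[0.1,0,0],0],[6,[0,0,0],0],[4,[0,0,0],0],[1.5,[0,0,0],0],[1.5,[0,0,0],0],[1.5,[0,0,0],0],[1.5,[0,0,0],0],[1.5,[0,0,0],0],[1.5,[0,0,0],0]], newtons=60)

```text
t: 4.28
tool_pos: [0.5018, 0.3294, 0.0875]
tool_rot: [0.286, 3.128, 0.0]
contact_force: [-0.3, -0.6, 1.1]
opening: 0.0188
grip_force: 58.5
```

```bash
python3 - <<'E'
from h import *
plan((.5018,.3294,.086))
E
```

```text
t 4.275 pos [0.5018 0.3294 0.0875] yhead 79.56 zaxis [ 4.e-04  0.e+00 -1.e+00] shift cm [ 0.   -0.    0.15] F [-0.3 -0.6  1.1] open 0.018848763531188816 58.49311351776123
```

Call:
send_rows(rows=[[1.5,[0,0,-0.5],0],[1.5,[0,0,-1],0],[1.5,[0,0,-1.5],0],[1.5,[0,0,-1.5],0],[1.5,[0,0,-1.5],0],[1.5,[0,0,-1.5],0],[1.5,[0,0,-1.5],0],[1.5,[0,0,0],0],[1.5,[0,0,0],0]])

```text
t: 5.4
tool_pos: [0.5014, 0.3293, 0.1768]
tool_rot: [-0.286, -3.128, 0.001]
contact_force: [-0.3, 0.7, -1.6]
opening: 0.0187
grip_force: 58.5
```

```bash
cat >> h.py <<'E'
C=np.array([.5501,.0283]);YAW=np.radians(-10.36)
def bw(x,y,z): 
    c,s=np.cos(YAW),np.sin(YAW); return np.array([C[0]+c*x-s*y,C[1]+s*x+c*y,z])
E
python3 - <<'E'
from h import *
print(bw(.04,-.098,0),bw(.04,.04,0),bw(-.06,.04,0))
plan(bw(.04,-.098,.128))
E
```

```text
[ 0.57182431 -0.07529563  0.        ] [0.59664119 0.06045459 0.        ] [0.49827146 0.07843784 0.        ]
t 5.4 pos [0.5014 0.3293 0.1768] yhead 79.56 zaxis [-8.e-04 -4.e-04 -1.e+00] shift cm [-14.26 -38.51   4.89] F [-0.3  0.7 -1.6] open 0.018685104146672248 58.51159930229187
```

Call:
send_rows(rows=[[1.5,[-0.6,-1.5,0],0],[1.5,[-1.1,-3,0],0],[1.5,[-1.5,-4,0],0],[1.5,[-1.8,-5,0],0],[1.5,[-1.8,-5,0],0],[1.5,[-1.8,-5,0],0],[1.5,[-1.8,-5,0],0],[1.5,[-1.5,-4,0],0],[1.5,[-1.2,-3,0],0],[1.5,[-0.8,-2,0],0]])

```text
t: 6.65
tool_pos: [0.5698, -0.0667, 0.1766]
tool_rot: [-0.289, -3.127, 0.0]
contact_force: [0.0, 0.5, -1.3]
opening: 0.0189
grip_force: 58.6
```

Call:
send_rows(rows=[[1.5,[-0.4,-1,1],0],[1.5,[0,0,1.5],0],[1.5,[0,0,1.5],0],[1.5,[0,0,0.9],0],[1.5,[0,0,0],0],[1.5,[0,0,0],0],[1.5,[0,0,0],0]])

```text
t: 7.52
tool_pos: [0.5731, -0.0751, 0.1292]
tool_rot: [0.285, 3.127, -0.0]
contact_force: [0.1, -0.2, -1.5]
opening: 0.0187
grip_force: 58.6
```

```bash
python3 - <<'E'
from h import *
plan(bw(.04,-.098,.128))
O=[]
o=ctrl.get_obs(); t=np.append(o["tool_pos"]-[0,0,.0795],1)
for n in("top","scene"):
    im=ctrl.get_image(n);T=np.linalg.inv(np.array(im["cam_to_world"]))
    pr=lambda p:(lambda q:(q[0]/q[2]*im["fx"]+im["cx"],q[1]/q[2]*im["fy"]+im["cy"]))(T@np.append(p,1)[:4])
    u,v=pr(t[:3]); print(n,"tip proj",u,v,[np.round(pr(bw(.04,y,.018)),1) for y in(-.098,-.11)])
    u,v=int(u),int(v);f=im["frame"][v-50:v+30,u-40:u+40,::-1];O.append(cv2.resize(f,(400,400),interpolation=cv2.INTER_CUBIC)); print("origin",u-40,v-50)
cv2.imwrite("pics/s1.png",np.hstack(O))
E
```

```text
t 7.525 pos [ 0.5731 -0.0751  0.1292] yhead 79.57 zaxis [ 1.5e-03 -4.0e-04 -1.0e+00] shift cm [ 0.12 -0.04  0.12] F [ 0.1 -0.2 -1.5] open 0.018723419055188033 58.63197326660156
top tip proj 371.7158589063957 215.73619462098358 [array([370.7, 218.6]), array([374.6, 219.3])]
origin 331 165
scene tip proj 256.35004865857286 277.05504956501943 [array([257.6, 282.6]), array([253.2, 281.7])]
origin 216 227
```

View pics/s1.png

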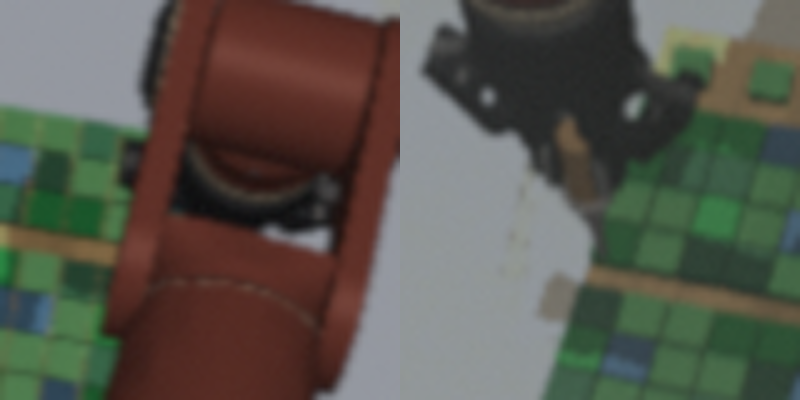

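The right crop shows the handle and collar at (585,190). The rod points down to about (600,245), and the channel mouth is at (592,275), close to the prediction. Next I'll compare the seen shaft with the TCP reading to settle the camera offset.

```bash
python3 - <<'E'
from h import *
o=ctrl.get_obs()["tool_pos"]
im=ctrl.get_image("scene");P=pts(im)
q=P[240:285,235:280].reshape(-1,3)
for a,b in((.05,.068),(.068,.088),(.088,.11),(.11,.117),(.117,.128)):
    m=(q[:,2]>a)&(q[:,2]<b)&(np.hypot(*(q[:,:2]-o[:2]).T)<.03)
    if m.any(): print(a,b,m.sum(),"d mm mean",np.round((q[m].mean(0)-o)[:2]*1000,1),"min",np.round((q[m].min(0)-o)[:2]*1000,1),"max",np.round((q[m].max(0)-o)[:2]*1000,1))
f=im["frame"][250:295,230:285,::-1];cv2.imwrite("pics/s2.png",cv2.resize(f,None,fx=12,fy=12,interpolation=cv2.INTER_CUBIC))
E
```

```text
0.05 0.068 7 d mm mean [ 2.1 -0.6] min [ 0.4 -2.7] max [5.5 2.4]
0.068 0.088 9 d mm mean [2.9 0.5] min [ 1.3 -3.3] max [5.4 3.2]
0.088 0.11 12 d mm mean [ 4.9 -0.1] min [ 1.4 -8.7] max [7.4 8.2]
0.11 0.117 21 d mm mean [ 8.8 -0.6] min [  1.  -10.9] max [14.5 11.2]
0.117 0.128 13 d mm mean [ 9.  -0.8] min [ 3.1 -9.7] max [11.6  9.8]
```

View pics/s2.png

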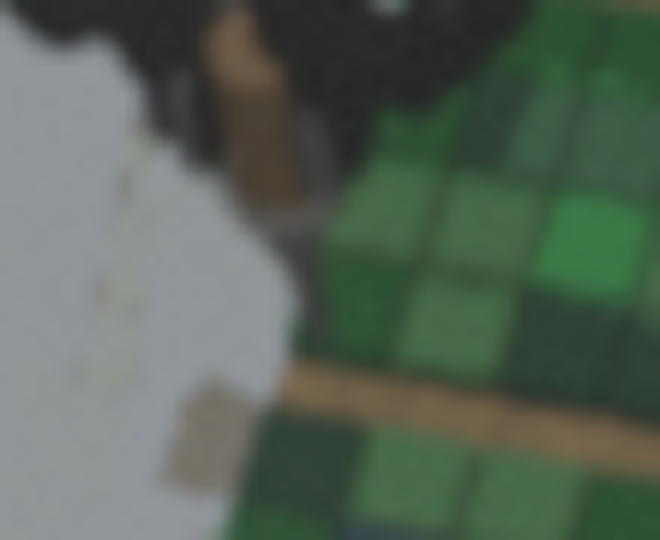

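The close crop shows the rod hanging down to about (315,335), just over the channel band near its mouth at (290,385). The scene camera's shaft fits the TCP to under 1 mm, so I'll use a board centre weighted slightly towards it.

```bash
sed -i 's/C=np.array.*;Y/C=np.array([.5505,.0278]);Y/' h.py; python3 - <<'E'
from h import *
import time
plan(bw(.04,-.098,.1005))
ctrl.get_image("scene");plan(bw(.04,-.098,.1005))
ctrl.get_image("scene");plan(bw(.04,-.098,.1005))
E
```

```text
t 7.675 pos [ 0.5728 -0.0752  0.1288] yhead 79.56 zaxis [ 9.e-04 -3.e-04 -1.e+00] shift cm [ 0.05 -0.07  2.83] F [ 0.1  0.6 -1.4] open 0.018644621456205445 58.632304072380066
t 7.725 pos [ 0.5727 -0.0752  0.1287] yhead 79.55 zaxis [ 7.e-04 -2.e-04 -1.e+00] shift cm [ 0.04 -0.07  2.82] F [-0.6  0.  -1. ] open 0.018496373513681556 58.63138496875763
t 7.775 pos [ 0.5727 -0.0752  0.1286] yhead 79.56 zaxis [ 4.e-04 -1.e-04 -1.e+00] shift cm [ 0.03 -0.07  2.81] F [ 0.3 -0.1 -1.9] open 0.01836103883345779 58.63175332546234
```

Call:
send_rows(rows=[[1.5,[0.03,-0.05,0.5],0],[1.5,[0,0,0.5],0],[1.5,[0,0,0.5],0],[1.5,[0,0,0.4],0],[1.5,[0,0,0.4],0],[1.5,[0,0,0.3],0],[1.5,[0,0,0.2],0],[1.5,[0,0,0],0],[1.5,[0,0,0],0],[1.5,[0,0,0],0]])

```text
t: 9.02
tool_pos: [0.5723, -0.0756, 0.1005]
tool_rot: [0.286, 3.128, -0.0]
contact_force: [-0.3, 0.0, -1.1]
opening: 0.0186
grip_force: 58.6
```

```bash
python3 - <<'E'
from h import *
plan(bw(.04,-.098,.1005)); print(ctrl.get_obs()["wrist_torque"])
E
```

```text
t 9.025 pos [ 0.5723 -0.0756  0.1005] yhead 79.56 zaxis [ 4.e-04 -1.e-04 -1.e+00] shift cm [ 0.   -0.02  0.  ] F [-0.3  0.  -1.1] open 0.01857582282637922 58.63127410411835
[ 0.01516937 -0.00689984 -0.01169192]
```

Call:
send_rows(rows=[[1.5,[0,0.2,0],0],[1.5,[0,0.37,0],0],[1.5,[0,0.37,0],0],[1.5,[0,0.37,0],0],[1.5,[0,0.37,0],0],[1.5,[0,0.37,0],0],[1.5,[0,0.37,0],0],[1.5,[0,0.37,0],0],[1.5,[0,0.37,0],0],[1.5,[0,0.37,0],0]])

```text
t: 10.28
tool_pos: [0.5786, -0.0406, 0.1003]
tool_rot: [-0.286, -3.129, 0.0]
contact_force: [0.0, -0.4, -2.2]
opening: 0.0184
grip_force: 58.6
```

```bash
cat > w.py <<'E'
from h import *
o=ctrl.get_obs(); d=o["tool_pos"][:2]-C; c,s=np.cos(YAW),np.sin(YAW)
print("board xy mm",np.round([(c*d[0]+s*d[1])*1e3,(-s*d[0]+c*d[1])*1e3],1)); plan(bw(.04,.04,.1005)); print(np.round(o["wrist_torque"],3))
E
python3 w.py
```

```text
board xy mm [ 39.9 -62.3]
t 10.275 pos [ 0.5786 -0.0406  0.1003] yhead 79.56 zaxis [-0. -0. -1.] shift cm [ 1.000e-02  1.023e+01 -2.000e-02] F [ 0.  -0.4 -2.2] open 0.018447604448141787 58.63203048706055
[-0.051 -0.054  0.013]
```

Call:
send_rows(rows=[[1.5,[0,0.37,0],0],[1.5,[0,0.37,0],0],[1.5,[0,0.37,0],0],[1.5,[0,0.37,0],0],[1.5,[0,0.37,0],0],[1.5,[0,0.37,0],0],[1.5,[0,0.37,0],0],[1.5,[0,0.37,0],0],[1.5,[0,0.37,0],0],[1.5,[0,0.37,0],0]])

```text
t: 11.52
tool_pos: [0.5853, -0.0042, 0.1003]
tool_rot: [0.286, 3.129, -0.0]
contact_force: [-0.6, -0.1, -0.6]
opening: 0.0184
grip_force: 58.6
```

```bash
python3 w.py
```

```text
board xy mm [ 40.  -25.3]
t 11.525 pos [ 0.5853 -0.0042  0.1003] yhead 79.56 zaxis [ 1.e-04 -0.e+00 -1.e+00] shift cm [ 0.01  6.53 -0.02] F [-0.6 -0.1 -0.6] open 0.01838861830898421 58.631882071495056
[-0.026 -0.013  0.018]
```

Call:
send_rows(rows=[[1.5,[0,0.37,0],0],[1.5,[0,0.37,0],0],[1.5,[0,0.37,0],0],[1.5,[0,0.37,0],0],[1.5,[0,0.37,0],0],[1.5,[0,0.37,0],0],[1.5,[0,0.37,0],0],[1.5,[0,0.37,0],0],[1.5,[0,0.37,0],0]])

```text
t: 12.65
tool_pos: [0.5913, 0.0285, 0.1003]
tool_rot: [0.286, 3.129, -0.0]
contact_force: [-0.1, -0.1, -1.5]
opening: 0.0184
grip_force: 58.6
```

```bash
python3 w.py
```

```text
board xy mm [40.   8.1]
t 12.65 pos [0.5913 0.0285 0.1003] yhead 79.56 zaxis [ 0. -0. -1.] shift cm [ 0.01  3.19 -0.02] F [-0.1 -0.1 -1.5] open 0.018411858474654406 58.631601333618164
[-0.011  0.017 -0.03 ]
```

Call:
send_rows(rows=[[1.5,[0,0.37,0],0],[1.5,[0,0.37,0],0],[1.5,[0,0.37,0],0],[1.5,[0,0.37,0],0],[1.5,[0,0.37,0],0],[1.5,[0,0.37,0],0],[1.5,[0,0.37,0],0],[1.5,[0,0.36,0],0],[1.5,[0,0.2,0],0],[1.5,[0,0,0],0]])

```text
t: 13.9
tool_pos: [0.597, 0.0594, 0.1003]
tool_rot: [0.285, 3.129, -0.0]
contact_force: [-0.0, 0.5, -1.2]
opening: 0.0186
grip_force: 58.6
```

```bash
python3 w.py; python3 - <<'E'
from h import *
im=ctrl.get_image("scene");T=np.linalg.inv(np.array(im["cam_to_world"]));q=T@np.append(bw(.04,.04,.028),1)
u,v=int(q[0]/q[2]*im["fx"]+im["cx"]),int(q[1]/q[2]*im["fy"]+im["cy"]);print(u,v)
cv2.imwrite("pics/c1.png",cv2.resize(im["frame"][v-30:v+20,u-30:u+30,::-1],None,fx=10,fy=10,interpolation=cv2.INTER_CUBIC))
E
```

```text
board xy mm [40.1 39.4]
t 13.9 pos [0.597  0.0594 0.1003] yhead 79.57 zaxis [ 0.e+00 -1.e-04 -1.e+00] shift cm [ 0.01  0.06 -0.02] F [-0.   0.5 -1.2] open 0.018552011139144467 58.6331981420517
[ 0.058 -0.02  -0.029]
309 291
```

View pics/c1.png

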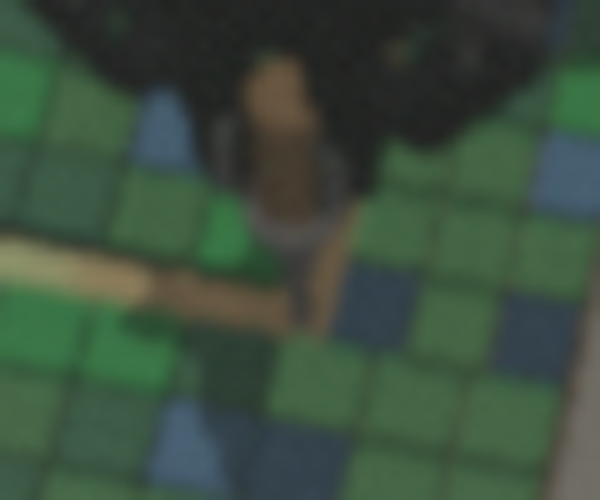

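The picture shows the rod down in the corner. Its tip is at (303,310) between tile edges at about (278,310) and (336,310), so it is within about 1 mm of centre. I'll go on along the second straight, 1 mm further in y.

Call:
send_rows(rows=[[1.5,[0.2,0.1,0],0],[1.5,[0.37,0,0],0],[1.5,[0.37,0,0],0],[1.5,[0.37,0,0],0],[1.5,[0.37,0,0],0],[1.5,[0.37,0,0],0],[1.5,[0.37,0,0],0],[1.5,[0.37,0,0],0],[1.5,[0.37,0,0],0],[1.5,[0.37,0,0],0]])

```text
t: 15.2
tool_pos: [0.5622, 0.0667, 0.1003]
tool_rot: [-0.286, -3.129, 0.0]
contact_force: [-0.1, 0.6, -1.4]
opening: 0.0185
grip_force: 58.6
```

```bash
python3 w.py
```

```text
board xy mm [ 4.5 40.3]
t 15.2 pos [0.5622 0.0667 0.1003] yhead 79.56 zaxis [-0. -0. -1.] shift cm [-3.55 -0.03 -0.02] F [-0.1  0.6 -1.4] open 0.018475647475953528 58.63420128822327
[0.02  0.003 0.005]
```

Call:
send_rows(rows=[[1.5,[0.37,0,0],0],[1.5,[0.37,0,0],0],[1.5,[0.37,0,0],0],[1.5,[0.37,0,0],0],[1.5,[0.37,0,0],0],[1.5,[0.37,0,0],0],[1.5,[0.37,0,0],0],[1.5,[0.37,0,0],0],[1.5,[0.37,0,0],0],[1.5,[0.37,0,0],0]])

```text
t: 16.45
tool_pos: [0.5258, 0.0734, 0.1003]
tool_rot: [-0.286, -3.129, 0.0]
contact_force: [-0.4, -0.5, -1.3]
opening: 0.0186
grip_force: 58.6
```

```bash
python3 w.py
```

```text
board xy mm [-32.5  40.4]
t 16.45 pos [0.5258 0.0734 0.1003] yhead 79.56 zaxis [-0. -0. -1.] shift cm [-7.25 -0.03 -0.02] F [-0.4 -0.5 -1.3] open 0.018552639817939864 58.63344132900238
[ 0.024 -0.015  0.043]
```

Call:
send_rows(rows=[[1.5,[0.37,0,0],0],[1.5,[0.37,0,0],0],[1.5,[0.37,0,0],0],[1.5,[0.37,0,0],0],[1.5,[0.37,0,0],0],[1.5,[0.37,0,0],0],[1.5,[0.3,0,0],0],[1.5,[0.2,0,0],0],[1.5,[0,0,0],0],[1.5,[0,0,0],0]])

```text
t: 17.7
tool_pos: [0.4994, 0.0782, 0.1004]
tool_rot: [0.286, 3.128, -0.0]
contact_force: [0.5, 0.1, -1.4]
opening: 0.0186
grip_force: 58.6
```

```bash
python3 w.py; python3 - <<'E'
from h import *
im=ctrl.get_image("scene");T=np.linalg.inv(np.array(im["cam_to_world"]));q=T@np.append(bw(-.06,.04,.028),1)
u,v=int(q[0]/q[2]*im["fx"]+im["cx"]),int(q[1]/q[2]*im["fy"]+im["cy"]);print(u,v)
cv2.imwrite("pics/e1.png",cv2.resize(im["frame"][v-30:v+20,u-30:u+30,::-1],None,fx=10,fy=10,interpolation=cv2.INTER_CUBIC))
E
```

```text
board xy mm [-59.3  40.4]
t 17.7 pos [0.4994 0.0782 0.1004] yhead 79.56 zaxis [ 2.e-04 -0.e+00 -1.e+00] shift cm [-9.93 -0.03 -0.01] F [ 0.5  0.1 -1.4] open 0.01859175289133839 58.632895946502686
[-0.048  0.055  0.021]
318 258
```

View pics/e1.png

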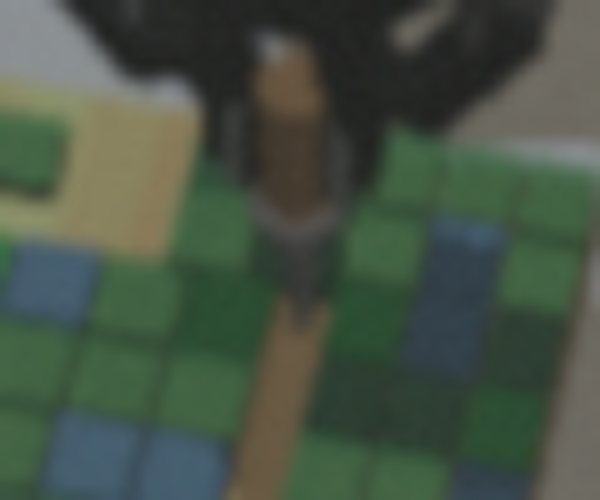

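The tip is at (302,325), centred in the channel just before the closing tiles. I'll lift it out and return to the stand.

Call:
send_rows(rows=[[1.5,[0,0,-0.4],0],[1.5,[0,0,-0.8],0],[1.5,[0,0,-1.2],0],[1.5,[0,0,-1.5],0],[1.5,[0,0,-1.5],0],[1.5,[0,0,-1.5],0],[1.5,[0,0,-1],0],[1.5,[0,0,0],0],[1.5,[0,0,0],0]])

```text
t: 18.88
tool_pos: [0.4989, 0.0782, 0.1787]
tool_rot: [-0.286, -3.128, 0.0]
contact_force: [-0.2, 0.3, -1.4]
opening: 0.0186
grip_force: 58.6
```

```bash
python3 -c "
from h import *
plan((.5018,.3294,.178))"
```

```text
t 18.875 pos [0.4989 0.0782 0.1787] yhead 79.56 zaxis [-0.0011 -0.     -1.    ] shift cm [ 4.27 24.75  0.07] F [-0.2  0.3 -1.4] open 0.0185769098914835 58.63346457481384
```

Call:
send_rows(rows=[[1.5,[0.27,1.5,0],0],[1.5,[0.5,2.5,0],0],[1.5,[0.6,3.5,0],0],[1.5,[0.6,4,0],0],[1.5,[0.6,4,0],0],[1.5,[0.6,3.5,0],0],[1.5,[0.5,2.75,0],0],[1.5,[0.4,2,0],0],[1.5,[0.2,1,0],0],[1.5,[0,0,0],0]])

```text
t: 20.12
tool_pos: [0.502, 0.3297, 0.179]
tool_rot: [-0.285, -3.128, 0.001]
contact_force: [1.1, -0.1, -1.3]
opening: 0.0186
grip_force: 58.7
```

Call:
send_rows(rows=[[1.5,[0,0,0],0],[1.5,[0,0,0],0],[1.5,[0,0,0],0],[1.5,[0,0,0],0]])

```text
t: 20.62
tool_pos: [0.5023, 0.3291, 0.1794]
tool_rot: [0.286, 3.128, -0.0]
contact_force: [-0.6, 0.4, -0.8]
opening: 0.0188
grip_force: 58.7
```

```bash
python3 -c "
from h import *
plan((.5018,.3294,.0875))"
```

```text
t 20.625 pos [0.5023 0.3291 0.1794] yhead 79.54 zaxis [ 1.e-04 -0.e+00 -1.e+00] shift cm [0.05 0.02 9.19] F [-0.6  0.4 -0.8] open 0.018761531199251173 58.69525372982025
```

Call:
send_rows(rows=[[1.5,[0.05,0.02,1],0],[1.5,[0,0,1],0],[1.5,[0,0,0.8],0],[1.5,[0,0,0.5],0],[1.5,[0,0,0.5],0],[1.5,[0,0,0.5],0],[1.5,[0,0,0.5],0],[1.5,[0,0,0.5],0],[1.5,[0,0,0.5],0],[1.5,[0,0,0],0]])

```text
t: 21.88
tool_pos: [0.5014, 0.3295, 0.1207]
tool_rot: [-0.286, -3.128, 0.001]
contact_force: [-0.3, -0.4, -1.2]
opening: 0.0185
grip_force: 58.7
```

```bash
python3 -c "
from h import *
plan((.5018,.3294,.0875)); print(ctrl.get_obs()['wrist_torque'])"
```

```text
t 21.875 pos [0.5014 0.3295 0.1207] yhead 79.56 zaxis [-1.e-03 -5.e-04 -1.e+00] shift cm [-0.05 -0.    3.32] F [-0.3 -0.4 -1.2] open 0.018497046988899323 58.69526982307434
[-0.01626657 -0.00039329  0.01885483]
```

Call:
send_rows(rows=[[1.5,[0,0,0.5],0],[1.5,[0,0,0.5],0],[1.5,[0,0,0.5],0],[1.5,[0,0,0.5],0],[1.5,[0,0,0.5],0],[1.5,[0,0,0.4],0],[1.5,[0,0,0.3],0],[1.5,[0,0,0],0],[1.5,[0,0,0],0],[1.5,[0,0,0],0]])

```text
t: 23.12
tool_pos: [0.5019, 0.3298, 0.0896]
tool_rot: [0.286, 3.128, 0.0]
contact_force: [0.8, 0.4, -0.7]
opening: 0.0183
grip_force: 58.7
```

```bash
python3 -c "
from h import *
plan((.5018,.3294,.0875)); print(ctrl.get_obs()['wrist_torque'])"
```

```text
t 23.125 pos [0.5019 0.3298 0.0896] yhead 79.56 zaxis [ 4.e-04  2.e-04 -1.e+00] shift cm [ 0.   -0.04  0.21] F [ 0.8  0.4 -0.7] open 0.018250527657134842 58.69502305984497
[-0.01197729  0.01135029  0.00100692]
```

Inserted with no contact. I'll lower the last 2 mm, open the fingers gradually, then retreat upward.

Call:
send_rows(rows=[[1.5,[0,0,0.1],0],[1.5,[0,0,0.1],0],[1.5,[0,0,0],0],[1.5,[0,0,0],0],[2.2,[0,0,0],0],[3,[0,0,0],0],[5,[0,0,0],0],[8.5,[0,0,0],0],[8.5,[0,0,0],0],[8.5,[0,0,0],0]], newtons=20)

```text
t: 24.38
tool_pos: [0.5017, 0.3297, 0.0873]
tool_rot: [-0.286, -3.129, -0.0]
contact_force: [-1.2, 0.3, -0.5]
opening: 0.0851
grip_force: 0.0
```

Call:
send_rows(rows=[[8.5,[0,0,0],0],[8.5,[0,0,-0.5],0],[8.5,[0,0,-1],0],[8.5,[0,0,-2],0],[8.5,[0,0,-3],0],[8.5,[0,0,-3],0],[8.5,[0,0,-3],0],[8.5,[0,0,-1.5],0],[8.5,[0,0,0],0],[8.5,[0,0,0],0]])

```text
t: 25.62
tool_pos: [0.5011, 0.3294, 0.2259]
tool_rot: [-0.286, -3.127, 0.002]
contact_force: [-0.3, -0.2, -0.7]
opening: 0.0851
grip_force: 0.0
```

```bash
python3 - <<'E'
from h import *
plan((.5018,.3294,.0875))
im=ctrl.get_image("scene");P=pts(im);q=P[225:295,385:445].reshape(-1,3)
m=(q[:,2]>.08)&(q[:,2]<.14)&(abs(q[:,0]-.5)<.04)&(abs(q[:,1]-.33)<.04);print(m.sum(),q[m].mean(0),q[m].max(0),q[m].min(0))
cv2.imwrite("pics/f1.png",cv2.resize(im["frame"][225:295,380:450,::-1],None,fx=7,fy=7,interpolation=cv2.INTER_CUBIC))
E
```

```text
t 25.625 pos [0.5011 0.3294 0.2259] yhead 79.56 zaxis [-0.002 -0.001 -1.   ] shift cm [-0.09  0.03 13.84] F [-0.3 -0.2 -0.7] open 0.08513287568113495 0.0
114 [0.50593947 0.32817101 0.11032173] [0.51360029 0.33949921 0.13123571] [0.4916996  0.31881816 0.08080405]
```

View pics/f1.png

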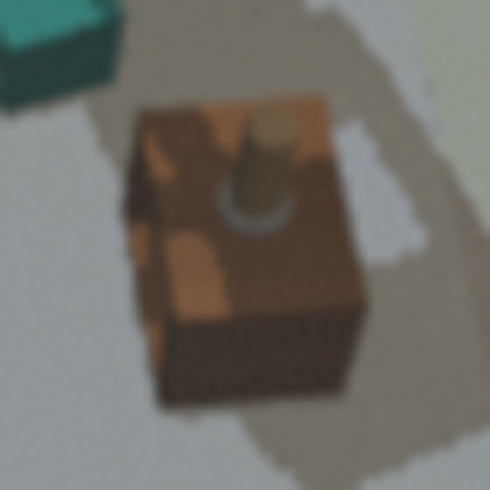

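The stylus is upright and its collar sits on the top plate at (257,205). The gripper is clear, so I'll hand the job in.

```bash
python3 -c "
from station import ctrl
print(ctrl.finish_job())"
```

```text
the job is handed in; nothing more can be done
None
```

I drew the stylus along the channel from the open end to the closed end, felt no contact with the tiles, put it back upright in its stand, and handed the job in at about 26 s; the hand-in returned no verdict.

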